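Lock the nib kit case and tuck the smoothing plate under its lid flap

ROBOT

A 6-joint arm with a two-finger parallel gripper is mounted at the origin on the work surface. World frame = base frame: x ahead of the robot, y to its left, z up, the work surface at z = 0. Lengths are in m, angles in rad, forces in N, time in s.
With the tool pointing down it reaches from about 0.375 to 0.975 m from the base axis. Payload 3.8 kg.
Tool frame: the origin (TCP) lies between the finger pads; the fingertips stand 11 mm ahead of it and the grasp point (between the pads) lies 8 mm behind it; x points along the fingers, z is the direction in which the jaws open and shut, and the axes are right-handed (so a half turn about x gives the same grasp; the last joint's range is limited). The gripper opens to 85 mm and grips with 20 to 120 N. Pads are 22 mm wide; open, the fingers measure 114 mm over their backs; the gripper's body (76 mm by 85 mm) begins 54 mm behind the grasp point. The pads swing forward as they close: fully open they stand 13 mm farther back than shut.
Start: joints at [-1.275, 0.264, 1.604, -0, 1.274, -0.037], TCP at [0.221, -0.638, 0.242] pointing down, gripper open.
Joint ranges: [-2.63, 2.63], [-0.94, 2.18], [0.31, 2.57], [-1.31, 4.45], [0, 2.66], [-2.55, 2.55]. Speed limits (rad/s): [2.57, 2.57, 3.14, 3.14, 3.14, 3.14].

INTERFACE

Orientations are given as a rotation vector (axis times angle).
In Python, from workcell import bot gives the robot as it stands.
- The arm moves only by the tool step_arm, never from a script. Its argument "targets" is one flat list of numbers, 7 for each row, row after row: the shift along the tool's x, y, z in m, then the turn, a rotation vector about the tool's x, y, z in degrees, then the closure in counts, from 0 (fully open) to 255 (shut). A call has 1 to 20 rows; each row is the pose to reach, as a shift and turn from the pose commanded when the call began, along the tool's axes at that moment; what a row does not reach only later rows make up. A row lasts 1/8 s, in which the tool goes at most 62.5 mm and 10.7 degrees, less where a joint would pass 70% of its speed; a pose out of reach is approached as far as the arm can. A call with a gripper value outside its range is refused whole. The fingers move at their own pace and stop on an object; "squeeze" is the grip in N (left out, the last holds). Time passes only in rows, so rows that repeat a pose let the fingers close. It gives the time, the measured TCP pose, the force and the opening at its end, in the units of the state.
- bot.read_state(): the state, without advancing time (a new reading comes with each control period).
- bot.read_camera(name): name is "side" or "top" or "wrist"; returns a dict with "frame" (420x560x3 uint8, red, green, blue), "depth" (420x560 float32, m along the optical axis (not along the pixel's ray), 0 where there is no reading), "fx", "fy", "cx", "cy" (pixels), "rvec" (rotation vector, rad) and "tvec" (3), from world to camera coordinates, as OpenCV has them. Camera axes: x right, y down, z forward; pixel columns grow to the right and rows downward; lengths in m; the calibration is good to about 2 mm. A picture is of the moment at which its call begins.
- bot.finish_job(): hands the job in, once; it reports no verdict.
The state is a dict: "time": time; "q": joint angles; "joint_vel": joint speeds; "joint_torque": joint torques, N m; "tool_pos": TCP position; "tcp_rot": TCP orientation; "wrist_force": force on the tool from outside, world axes, zero at the start; "torque": the same for the moment, N m; "width": opening from 0.0 (shut) to 1.0 (fully open).
Only numpy, scipy, OpenCV 4.12 (cv2) and the standard library are available. Lean on these libraries where they do the work, as an engineer would, in place of code of your own. Each camera call takes 0.05 s, during which the arm holds its last target.

TASK

First swing the kit case's hasp over the catch on its lid until it lies flat, so that the lid is locked. Then take the nib-smoothing plate by its wooden grip bar and slide its front edge, flat along the lid, squarely and centrally under the lapped metal flap until it stops against the batten, without lifting the flap, and keep the plate pressed flat and firmly on the lid: the job finishes while you are still holding it pressed there. Leave the pen tray, ink bottle and loupe alone.

Things in the scene. Friction and masses are not known exactly. Their poses are not given: they have to be found in the camera images.
- case: Shut wooden kit case, fixed, 220 (x) x 240 (y) x 50 mm high; its lid, top 50 mm above the table, does not open. Origin: centre of the underside; x points from the lid's open side to the flap (away from the robot, give or take 0.25 rad), z up. A batten 13 mm high, 130 mm long stands on the lid along the +x edge, face at x = +90. Catch: staple 4 x 6 mm, 17 mm high, on the lid at x = -50, y = +94.
- lap (a joint): Sprung aluminium flap, 120 mm long along the case's y (centred), reaching 48 mm from the batten's face towards -x. 0 = down on its stop, parallel to the lid, its underside 7.5 mm above the lid (slot for the plate), the front 8 mm flaring up; grows as the flap is lifted (rad). A spring of about 0.1 N m holds it down.
- lap_edge (a point): Point on the lid's top surface just below the middle of the flap's free front edge, 48 mm in front of the batten's face. Axes as the case's.
- hasp (a joint): Steel slotted hasp hinged on the case's +y edge. 0 = swung over the catch, lying flat over the lid, pointing to the case's -y; 1.57 = standing upright; more = leaning outwards. Starts between 1.3 and 1.9 rad. A stiff hinge: it stays where it is left; about 1 N at the tip moves it.
- hasp_hinge (a point): Middle of the hasp's hinge pin, at x = -50, y = +124 of the case, 54 mm above the table; the pin runs along the case's x. Axes as the case's. The hasp is 32 mm wide along the pin, 62 mm long, 3 mm thick; its slot for the staple lies 22 to 38 mm from the pin; from 40 mm to the tip it is a solid tongue for pushing.
- hasp_tip (a point): Middle of the hasp's free end, 62 mm from the hinge pin; moves with the hasp.
- plate_grip (a point): Centre of the wooden grip bar of the loose smoothing plate: steel sheet 110 (x) x 60 (y) x 4 mm, 0.11 to 0.23 kg. The bar, 12 mm thick (x), 60 mm long (y), stands on its rear end, from 4 to 36 mm above the underside. This point: 20 mm above the underside, 9 mm ahead of the rear edge. x points to the plate's front edge, z up. Starts flat on the table, left or right of the case.
- plate_edge (a point): Middle of the plate's front edge, half-way up its 4 mm thickness; 101 mm ahead of the grip bar's centre and 18 mm below it. Axes as the plate's.
- pen_tray: Bystander: black open tray 120 x 70 x 22 mm holding three pens; origin: centre of the underside. Lies on the other side of the case.
- ink_bottle: Bystander: square ink bottle 50 x 50 x 63 mm beyond the case; origin: centre of the underside.
- loupe: Bystander: black eye loupe, 42 mm across, 34 mm high, beyond the case; origin: centre of the underside.
Mind the look-alikes: they are no part of the job. Leave any blue look-alike of the part that bears plate_grip alone.

How it is judged:
On the way, in this order (a step that is already met when the one before it is completed fails the run):
1. the hasp is swung flat over the catch (value of joint hasp below 0.1 rad), for 0.2 s.
2. the plate's front edge is under the flap, the flap down (x of plate_edge in the frame of lap_edge above 0.02 m and y of plate_edge in the frame of lap_edge between -0.03 and 0.03 m and z of plate_edge in the frame of lap_edge between -0.003 and 0.0075 m and value of joint lap below 0.1 rad), for 0.1 s.
At the end, for the whole second after the job is handed in: Still held and pressed on the lid with over 5 N for the last second: plate flat (0.03 rad), front edge at least 38 mm under the flap, within 20 mm of its middle and 0.12 rad of square; flap down (under 0.06 rad), hasp flat over the catch (under 0.12 rad) (value of joint hasp below 0.12 rad and value of joint lap below 0.06 rad and x of plate_edge in the frame of lap_edge above 0.038 m and y of plate_edge in the frame of lap_edge between -0.02 and 0.02 m and z of plate_edge in the frame of lap_edge below 0.0045 m and angle between the x axis of plate_edge and the x axis of lap_edge, either way round below 0.12 rad and angle between plate_edge's own z axis and vertical below 0.03 rad and contact force between plate and case above 5 N and contact force between the fingers and plate above 2 N); the arm keeps its last pose, push and grip.
It fails at once if the flap is lifted (over 0.12 rad, about 6 mm at its edge) (value of joint lap above 0.12 rad).
It fails at once if a bystander is moved by more than 25 mm (distance of any of pen_tray, ink_bottle, loupe from where it was at the start of the episode above 0.025 m).
It also fails if it takes over 61 s, if anything falls off the work surface, if the arm or the gripper's body presses on something with over 40 N, if the wrist force passes 120 N, or if a joint passes its speed limit or range.

## Working session

There is one attempt and no reset: what is moved stays moved. The work goes in short steps, Python scripts to look and compute and a tool call to move; the robot and the scene stay as the last step left them, time stands still between calls to the robot, and variables do not carry over. Pictures are saved under pics/ and viewed, and the job is handed in when it is done.

Besides the shell and the picture viewer there is one more tool, called after "Call:" as name(argument=value, ...), one argument or row to a line, values as JSON. step_arm: Moves the arm, as the interface text tells. Its arguments: {"type":"object","properties":{"targets":{"type":"array","items":{"type":"number"}},"squeeze":{"type":"number"}},"required":["targets"]}

```bash
ls; mkdir -p pics; cat > h.py <<'E'
import numpy as np, cv2
from scipy.spatial.transform import Rotation as R
from workcell import bot
def cam(n,save=None):
    c=bot.read_camera(n)
    c['R']=cv2.Rodrigues(np.array(c['rvec'],float))[0]; c['t']=np.array(c['tvec'],float).ravel()
    if save: cv2.imwrite('pics/'+save+'.png',c['frame'][:,:,::-1])
    return c
def ray(c,u,v):
    d=c['R'].T@np.array([(u-c['cx'])/c['fx'],(v-c['cy'])/c['fy'],1.]); o=-c['R'].T@c['t']; return o,d
def plane(c,u,v,z):
    o,d=ray(c,u,v); return o+d*(z-o[2])/d[2]
def dep(c,u,v):
    o,d=ray(c,u,v); return o+d*c['depth'][int(v),int(u)]
def cloud(c):
    h,w=c['depth'].shape; u,v=np.meshgrid(np.arange(w),np.arange(h))
    D=np.stack([(u-c['cx'])/c['fx'],(v-c['cy'])/c['fy'],np.ones_like(u,float)],-1)*c['depth'][...,None]
    return (D-c['t'])@c['R']
def proj(c,p):
    q=c['R']@np.array(p)+c['t']; return c['fx']*q[0]/q[2]+c['cx'],c['fy']*q[1]/q[2]+c['cy']
def tool(dw,s=None):
    s=s or bot.read_state(); return R.from_rotvec(s['tcp_rot']).inv().apply(dw)
E
python3 - <<'E'
from h import *
np.set_printoptions(precision=4,suppress=True)
s=bot.read_state(); print(s); print(R.from_rotvec(s['tcp_rot']).as_matrix())
for n in ['side','top','wrist']:
    c=cam(n,n+'0'); print(n,-c['R'].T@c['t'],c['R'][2])
np.savez('top0.npz',**{k:v for k,v in cam('top').items()})
E
```

```text
pics
{'time': 0.0, 'q': array([-1.275 ,  0.2648,  1.6054,  0.    ,  1.2737, -0.0369]), 'joint_vel': array([-0.002 , -0.0011, -0.0011, -0.0002, -0.0002, -0.0007]), 'joint_torque': array([ -0.0036, -51.5122, -36.7316,  -0.0003,   0.0132,  -0.    ]), 'tool_pos': array([ 0.2203, -0.6373,  0.241 ]), 'tcp_rot': array([ 0.962 ,  1.3503, -0.9598]), 'wrist_force': array([-0.4644, -0.7441,  0.0846]), 'torque': array([ 0.0231, -0.0463,  0.0014]), 'width': 1.0009521345343877}
[[-0.0006  0.9451  0.3267]
 [ 0.0021  0.3267 -0.9451]
 [-1.      0.0001 -0.0022]]
side [0.4179 0.6496 0.7903] [ 0.1031 -0.6445 -0.7576]
top [0.2522 0.0293 1.3577] [ 0.2037  0.0189 -0.9788]
wrist [ 0.2855 -0.6152  0.3739] [-0.2583 -0.0868 -0.9622]
```

View pics/top0.png

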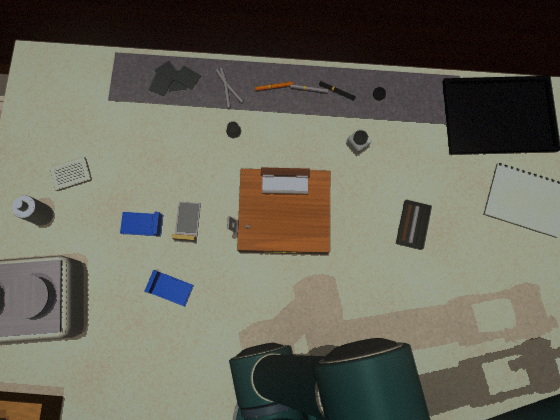

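View pics/side0.png

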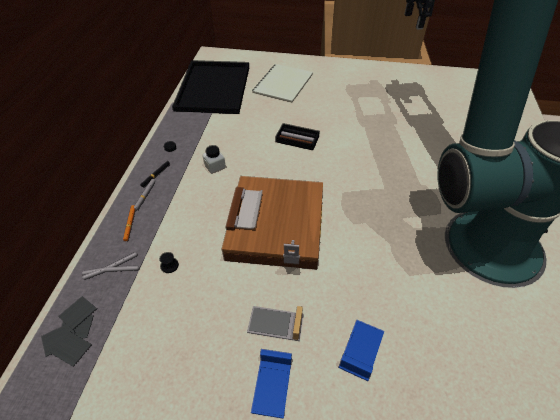

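The top view shows the case at (285,210), with the flap at (285,184), the hasp at (233,226) and the catch at (248,228). There are three candidates for the plate: grey with a wooden bar at (187,220), blue at (140,223) and blue at (169,288). I choose the grey steel one with the wooden bar and will check it in a close crop.

```bash
python3 - <<'E'
from h import *
np.set_printoptions(precision=4,suppress=True)
a=cam('top');b=cam('side')
A=cv2.resize(a['frame'][160:260,160:340],None,fx=4,fy=4,interpolation=cv2.INTER_CUBIC)
cv2.imwrite('pics/cropt.png',A[:,:,::-1])
B=cv2.resize(b['frame'][170:350,210:340],None,fx=3.3,fy=3.3,interpolation=cv2.INTER_CUBIC)
cv2.imwrite('pics/crops.png',B[:,:,::-1])
for c,n in((a,'top'),(b,'side')):
    P=cloud(c); f=c['frame'].astype(int)
    hsv=cv2.cvtColor(c['frame'],cv2.COLOR_RGB2HSV)
    box=(P[...,0]>.35)&(P[...,0]<.85)&(P[...,1]>-.25)&(P[...,1]<.45)
    lid=box&(abs(P[...,2]-.05)<.006)&(hsv[...,1]>90)&(hsv[...,0]<25)
    print(n,'lid',lid.sum()); 
    q=P[lid][:,:2].astype(np.float32); print(cv2.minAreaRect(q))
    for nm,m in(('bar',box&(hsv[...,1]>70)&(hsv[...,0]<30)&(P[...,1]>.2)&(P[...,2]>.015)),('sheet',box&(P[...,1]>.18)&(P[...,1]<.33)&(P[...,2]>-.01)&(P[...,2]<.012)&(hsv[...,2]<150)&(hsv[...,1]<60))):
        m=m.astype(np.uint8);k,l,st,ce=cv2.connectedComponentsWithStats(m)
        if k<2: continue
        i=1+np.argmax(st[1:,4]); q=P[l==i]; print(nm,st[i],ce[i],q[:,2].mean(),q[:,2].max(),cv2.minAreaRect(q[:,:2].astype(np.float32)))
    print('hsp z>60mm',[ (p) for p in P[box&(P[...,2]>.058)&(abs(P[...,1])<.25)][::12]][:25])
E
```

```text
top lid 6072
((0.534676194190979, 0.025357909500598907), (0.2214575856924057, 0.23846741020679474), 3.0773797035217285)
bar [172 234  24   7 122] [183.3115 236.9672] 0.033344310065353315 0.04349663040276944 ((0.44535160064697266, 0.2836835980415344), (0.05962951108813286, 0.013043370097875595), 89.8226547241211)
sheet [173 201  28  43 811] [187.4131 219.4735] 0.0028916752764815775 0.011964415996204654 ((0.492135614156723, 0.28450921177864075), (0.06416197866201401, 0.11367113143205643), 89.60963439941406)
hsp z>60mm [array([ 0.7634, -0.1599,  0.0652]), array([ 0.7588, -0.1527,  0.0611]), array([ 0.7558, -0.1606,  0.0631]), array([ 0.7546, -0.1613,  0.0587]), array([ 0.7512, -0.1612,  0.0604]), array([ 0.7481, -0.1586,  0.0604]), array([ 0.7447, -0.1585,  0.0619]), array([ 0.7402, -0.1528,  0.0654]), array([ 0.7378, -0.1479,  0.0631]), array([ 0.7357, -0.1509,  0.0619]), array([ 0.732 , -0.1559,  0.0653]), array([ 0.7299, -0.1614,  0.0645]), array([0.6396, 0.0934, 0.0605]), array([0.6423, 0.0618, 0.0592]), array([0.6444, 0.0301, 0.0604]), array([ 0.6465, -0.0015,  0.0611]), array([0.6
[... 1025 characters left out ...]
1602,  0.0632]), array([ 0.7435, -0.1544,  0.0643]), array([ 0.7468, -0.154 ,  0.0606]), array([ 0.7425, -0.1493,  0.0616]), array([ 0.734 , -0.1485,  0.0598]), array([ 0.6434, -0.0294,  0.0621]), array([ 0.6346, -0.0254,  0.064 ]), array([ 0.6296, -0.0254,  0.0612]), array([ 0.5973, -0.0307,  0.0611]), array([ 0.6234, -0.0212,  0.0629]), array([ 0.5948, -0.0304,  0.0582]), array([ 0.6322, -0.0153,  0.0639]), array([ 0.6013, -0.0248,  0.0592]), array([ 0.6394, -0.0125,  0.0621]), array([ 0.6106, -0.0201,  0.059 ]), array([ 0.6441, -0.0099,  0.0603]), array([ 0.6141, -0.0135,  0.0616]), array([ 0.582 , -0.0183,  0.062 ]), array([ 0.6209, -0.0094,  0.0611]), array([ 0.5889, -0.0148,  0.0609])]
```

View pics/cropt.png

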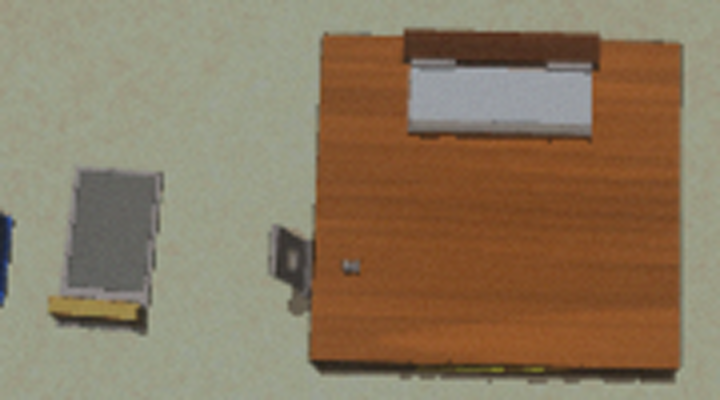

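View pics/crops.png

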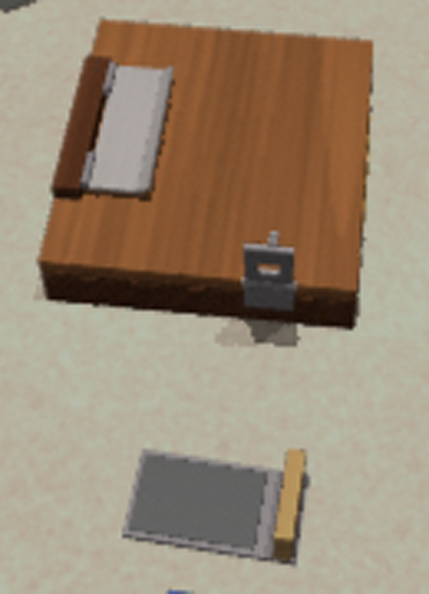

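The crops confirm the grey sheet with the wooden bar as the plate, with the bar at crop (97,310) and the front edge pointing up and away from the robot. The hasp leans slightly outward, with its tip at crop (275,245), so I'll refine the poses next.

```bash
python3 - <<'E'
from h import *
np.set_printoptions(precision=4,suppress=True)
a=cam('top');b=cam('side')
def t(x,y): return 160+(x+.5)/4-.5,160+(y+.5)/4-.5
def s(x,y): return 210+(x+.5)/3.3-.5,170+(y+.5)/3.3-.5
def show(n,pts,c,f,z):
    W=np.array([plane(c,*f(*p),z) for p in pts]); print(n,W[:,:2].tolist(),'mean',W.mean(0))
    for i in range(len(W)): 
        d=W[(i+1)%len(W)]-W[i]; print('   ',np.linalg.norm(d),np.degrees(np.arctan2(d[1],d[0])))
show('lid top',[(310,362),(322,34),(682,42),(679,370)],a,t,.05)
show('lid side',[(352,289+3),(372,41),(101,20),(42,264)],b,s,.05)
show('plate top',[(63,292),(76,170),(161,173),(147,299)],a,t,.004)
show('bar top',[(49,315),(50,297),(142,304),(139,322)],a,t,.036)
show('bar side',[(273,557),(289,450),(304,452),(290,557)],b,s,.036)
show('plate side',[(144,452),(124,537)],b,s,.004)
show('flap top',[(408,62),(592,66),(591,138),(409,130)],a,t,.06)
# hasp
P=cloud(a);f=a['frame']
for v in range(216,238,2): print(v,[tuple(np.round(P[v,u],3)) for u in range(226,241,3)])
P=cloud(b)
for v in range(240,266,3): print(v,[tuple(np.round(P[v,u],3)) for u in range(284,302,3)])
E
```

```text
lid top [[0.4183318045429355, 0.13751260908469531], [0.6381385547305847, 0.14944144481019433], [0.6506950154106852, -0.09017650178289183], [0.43122007041995625, -0.09995216927004852]] mean [0.5346 0.0242 0.05  ]
    0.22013019908640782 3.10637475032329
    0.23994671290579914 -87.00032997300077
    0.21969254687745543 -177.44966547574387
    0.2378142728189046 93.1066478283614
lid side [[0.42101531523279645, 0.14187462838516673], [0.4299830177521124, -0.09760708741510227], [0.6465527709692127, -0.08653029934615508], [0.6325301924373734, 0.15283548745035247]] mean [0.5325 0.0276 0.05  ]
    0.23964956059028308 -87.85548743600229
    0.21685283775510086 2.927928088282226
    0.23977617187158676 93.35268197860348
    0.21179868675304417 -177.03354333671768
plate top [[0.4587312832622207, 0.3112923118299306], [0.5430893807323073, 0.312155342082782], [0.545384730298226, 0.25418554169274005], [0.4582762859789705, 0.25442017689975516]] mean [0.5014 0.283  0.004 ]
    0.08436251199430923 0.5861472404619097
    0.058015225474793014 -87.73252319900158
    0.08710876032524628 179.84566852640873
[... 7202 characters left out ...]
64(0.493), np.float64(0.145), np.float64(0.026)), (np.float64(0.486), np.float64(0.144), np.float64(0.026)), (np.float64(0.479), np.float64(0.146), np.float64(0.031)), (np.float64(0.472), np.float64(0.144), np.float64(0.03)), (np.float64(0.465), np.float64(0.146), np.float64(0.034)), (np.float64(0.459), np.float64(0.14), np.float64(0.027))]
264 [(np.float64(0.493), np.float64(0.143), np.float64(0.011)), (np.float64(0.486), np.float64(0.142), np.float64(0.011)), (np.float64(0.479), np.float64(0.143), np.float64(0.013)), (np.float64(0.472), np.float64(0.144), np.float64(0.017)), (np.float64(0.466), np.float64(0.139), np.float64(0.012)), (np.float64(0.459), np.float64(0.14), np.float64(0.015))]
```

Call:
step_arm(
  targets=[0,0.358,-0.18,-74,0,0,255,0,0.358,-0.18,-74,0,0,255,0,0.358,-0.18,-74,0,0,255,0,0.358,-0.18,-74,0,0,255,0,0.358,-0.18,-74,0,0,255,0,0.358,-0.18,-74,0,0,255,0,0.358,-0.18,-74,0,0,255,0,0.522,-0.721,-74,0,0,255,0,0.522,-0.721,-74,0,0,255,0,0.522,-0.721,-74,0,0,255,0,0.522,-0.721,-74,0,0,255,0,0.522,-0.721,-74,0,0,255,0,0.522,-0.721,-74,0,0,255,0,0.522,-0.721,-74,0,0,255,0,0.522,-0.721,-74,0,0,255,0,0.522,-0.721,-74,0,0,255,0,0.522,-0.721,-74,0,0,255,0,0.522,-0.721,-74,0,0,255],
  squeeze=40,
)

```text
time: 2.65
tool_pos: [0.4781, 0.214, 0.2422]
tcp_rot: [-0.044, 1.571, 0.043]
wrist_force: [-0.4, -0.2, -0.0]
width: 0.001
```

```bash
python3 - <<'E'
from h import *
np.set_printoptions(precision=4,suppress=True)
s=bot.read_state(); print(s); print(R.from_rotvec(s['tcp_rot']).as_matrix())
cam('side','side1'); cam('wrist','wrist1')
E
```

```text
{'time': 2.65, 'q': array([ 0.3737, -0.0231,  1.9238, -0.0007,  1.2413,  0.3189]), 'joint_vel': array([-0.0353, -0.0084,  0.0115, -0.0028,  0.0001, -0.0005]), 'joint_torque': array([  1.1109, -34.9171, -36.6549,   0.1159,  -0.0384,   0.0253]), 'tool_pos': array([0.4781, 0.214 , 0.2422]), 'tcp_rot': array([-0.0438,  1.5705,  0.0427]), 'wrist_force': array([-0.3641, -0.1791, -0.0247]), 'torque': array([-0.0286, -0.046 ,  0.0098]), 'width': 0.0009728228944294228}
[[-0.0001 -0.055   0.9985]
 [-0.0007  0.9985  0.055 ]
 [-1.     -0.0007 -0.0002]]
```

View pics/side1.png

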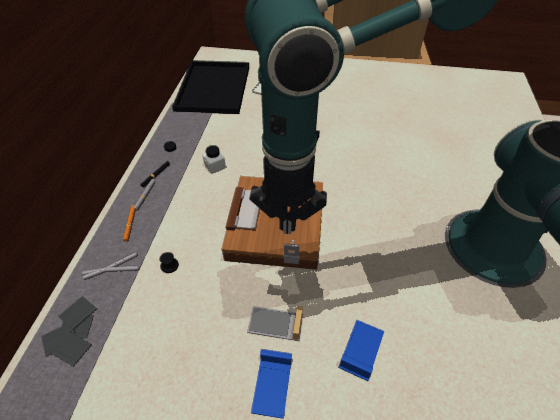

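View pics/wrist1.png

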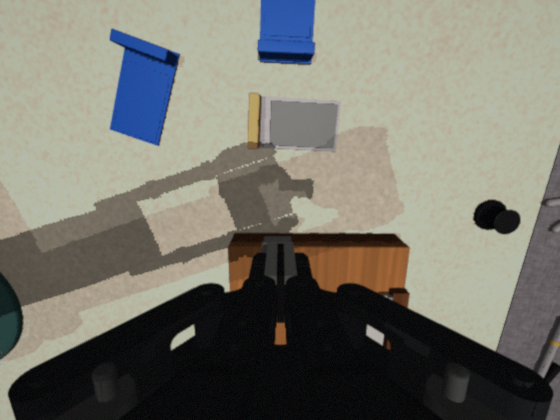

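Call:
step_arm(
  targets=[0.06,0,0,0,0,0,255,0.11,0,0,0,0,0,255,0.129,0,0,0,0,0,255,0.129,0,0,0,0,0,255,0.129,-0.027,0,0,0,0,255,0.129,-0.0415,0,0,0,0,255,0.125,-0.055,0,0,0,0,255,0.1255,-0.065,0,0,0,0,255,0.126,-0.0745,0,0,0,0,255,0.129,-0.082,0,0,0,0,255,0.1325,-0.09,0,0,0,0,255,0.1375,-0.097,0,0,0,0,255,0.1425,-0.1045,0,0,0,0,255,0.15,-0.11,0,0,0,0,255,0.157,-0.1155,0,0,0,0,255,0.157,-0.1155,0,0,0,0,255],
)

```text
time: 4.75
tool_pos: [0.4838, 0.0981, 0.0843]
tcp_rot: [-0.042, 1.572, 0.041]
wrist_force: [0.7, 0.1, 0.6]
width: 0.001
```

```bash
python3 - <<'E'
from h import *
b=cam('side','x'); B=cv2.resize(b['frame'][150:290,200:340],None,fx=4,fy=4,interpolation=cv2.INTER_CUBIC)
cv2.imwrite('pics/crops2.png',B[:,:,::-1])
s=bot.read_state(); print(s['tool_pos'],s['wrist_force'])
E
```

```text
[0.4841771  0.09838892 0.08479566] [ 0.44877043  0.53166057 -0.7256877 ]
```

View pics/crops2.png

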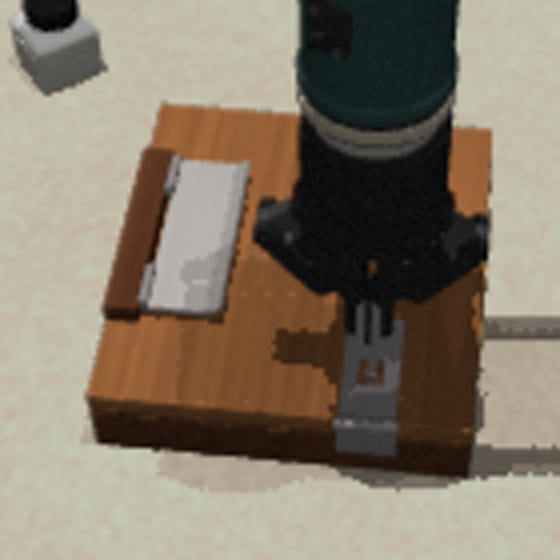

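The hasp is nearly down, with the staple showing in its slot at (372,372). Next I press it flat.

Call:
step_arm(
  targets=[0.006,-0.003,0,0,0,0,255,0.012,-0.005,0,0,0,0,255,0.016,-0.005,0,0,0,0,255,0.018,-0.005,0,0,0,0,255,0.0195,-0.005,0,0,0,0,255,0.0195,-0.005,0,0,0,0,255],
)

```text
time: 5.55
tool_pos: [0.485, 0.0938, 0.0669]
tcp_rot: [-0.042, 1.57, 0.042]
wrist_force: [-3.2, 0.1, 7.9]
width: 0.0
```

Call:
step_arm(
  targets=[0.002,0,0,0,0,0,255,0.003,0,0,0,0,0,255,0.003,0,0,0,0,0,255,0.003,0,0,0,0,0,255],
)

```text
time: 6.05
tool_pos: [0.4855, 0.0938, 0.066]
tcp_rot: [-0.042, 1.57, 0.042]
wrist_force: [-7.9, -1.7, 21.2]
width: 0.001
```

Call:
step_arm(
  targets=[-0.05,0,0,0,0,0,255,-0.1,0,0,0,0,0,255,-0.12,0.06,-0.01,3.1,0,0,0,-0.12,0.12,-0.02,3.1,0,0,0,-0.12,0.18,-0.03,3.1,0,0,0,-0.12,0.1915,-0.031,3.1,0,0,0,-0.12,0.1915,-0.031,3.1,0,0,0,-0.12,0.1915,-0.031,3.1,0,0,0],
)

```text
time: 7.05
tool_pos: [0.4437, 0.282, 0.1824]
tcp_rot: [0.0, 1.571, -0.002]
wrist_force: [0.0, 0.5, 0.5]
width: 1.002
```

```bash
python3 - <<'E'
from h import *
np.set_printoptions(precision=4,suppress=True)
w=cam('wrist','wrist3');b=cam('side','side3')
B=cv2.resize(b['frame'][170:350,210:340],None,fx=3.3,fy=3.3,interpolation=cv2.INTER_CUBIC)
cv2.imwrite('pics/crops3.png',B[:,:,::-1])
s=bot.read_state(); print(s['tool_pos'],s['tcp_rot'],s['wrist_force'],s['width'])
P=cloud(b)
for v in range(228,262,3): print(v,[tuple(np.round(P[v,u],3).tolist()) for u in (290,297)])
E
```

```text
[0.4439 0.2818 0.1826] [ 0.0015  1.5711 -0.0024] [-0.1315  0.1499  0.2535] 0.9970658022149692
228 [(0.46, 0.315, 0.365), (0.45, 0.317, 0.369)]
231 [(0.461, 0.309, 0.351), (0.45, 0.319, 0.366)]
234 [(0.46, 0.31, 0.345), (0.45, 0.311, 0.349)]
237 [(0.46, 0.315, 0.346), (0.45, 0.313, 0.345)]
240 [(0.459, 0.316, 0.339), (0.449, 0.318, 0.345)]
243 [(0.459, 0.316, 0.333), (0.449, 0.318, 0.337)]
246 [(0.459, 0.315, 0.324), (0.449, 0.319, 0.331)]
249 [(0.459, 0.316, 0.317), (0.449, 0.319, 0.324)]
252 [(0.459, 0.316, 0.31), (0.448, 0.318, 0.316)]
255 [(0.459, 0.315, 0.301), (0.448, 0.319, 0.309)]
258 [(0.46, 0.301, 0.272), (0.45, 0.292, 0.262)]
261 [(0.46, 0.299, 0.262), (0.45, 0.293, 0.255)]
```

View pics/crops3.png

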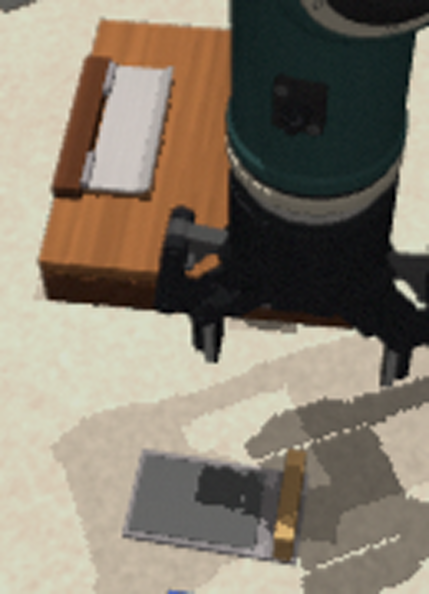

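View pics/wrist3.png

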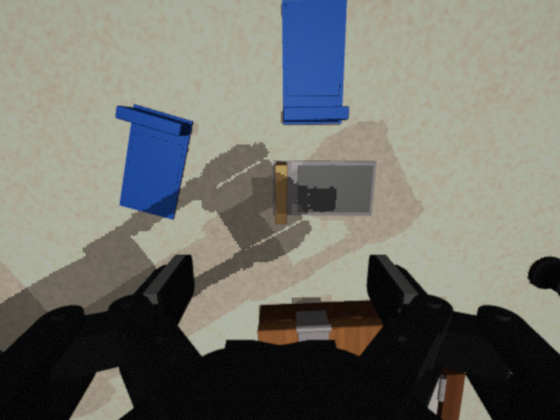

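```bash
python3 - <<'E'
from h import *
np.set_printoptions(precision=4,suppress=True)
w=cam('wrist')
f=w['frame'];hsv=cv2.cvtColor(f,cv2.COLOR_RGB2HSV)
m=(hsv[...,1]>100)&(hsv[...,0]>8)&(hsv[...,0]<30); m[:150]=0;m[235:]=0
u,v=np.where(m)[1],np.where(m)[0]; k=(u>260)&(u<300); 
W=np.array([plane(w,a,b,.036)[:2] for a,b in zip(u[k],v[k])]); print(k.sum(),cv2.minAreaRect(W.astype(np.float32)),W.mean(0))
for p in[(375,161),(374,215)]: print(plane(w,*p,.004))
C=cv2.resize(f[145:240,255:390],None,fx=5,fy=5,interpolation=cv2.INTER_CUBIC);cv2.imwrite('pics/cw3.png',C[:,:,::-1])
E
```

```text
713 ((0.44411513209342957, 0.28651171922683716), (0.06137946620583534, 0.011020703241229057), 89.58798217773438) [0.4438 0.2873]
[0.5443 0.3142 0.004 ]
[0.5484 0.2542 0.004 ]
```

View pics/cw3.png

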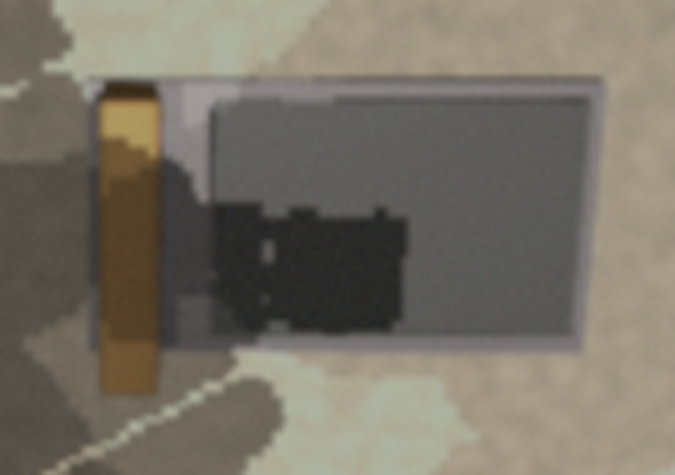

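Call:
step_arm(
  targets=[0.06,0.003,0,0,0,0,0,0.11,0.003,0,0,0,0,0,0.15,0.003,0,0,0,0,0,0.1655,0.003,0,0,0,0,0,0.1655,0.003,0,0,0,0,255,0.1655,0.003,0,0,0,0,255,0.1655,0.003,0,0,0,0,255,0.1655,0.003,0,0,0,0,255,0.1655,0.003,0,0,0,0,255,0.1655,0.003,0,0,0,0,255,0.1655,0.003,0,0,0,0,255,0.1655,0.003,0,0,0,0,255],
  squeeze=80,
)

```text
time: 8.7
tool_pos: [0.4446, 0.2869, 0.0188]
tcp_rot: [0.001, 1.569, 0.001]
wrist_force: [-0.1, -0.7, 6.2]
width: 0.125
```

```bash
python3 - <<'E'
from h import *
np.set_printoptions(precision=4,suppress=True)
b=cam('side')
B=cv2.resize(b['frame'][170:350,210:340],None,fx=3.3,fy=3.3,interpolation=cv2.INTER_CUBIC)
cv2.imwrite('pics/crops4.png',B[:,:,::-1])
s=bot.read_state(); print(s['tool_pos'],s['tcp_rot'],s['wrist_force'],s['torque'],s['width']*85)
E
```

```text
[0.4446 0.2869 0.0188] [0.0013 1.5687 0.0006] [-1.027  -0.1655  6.6205] [-0.0511  0.1943 -0.0098] 10.331315768369043
```

View pics/crops4.png

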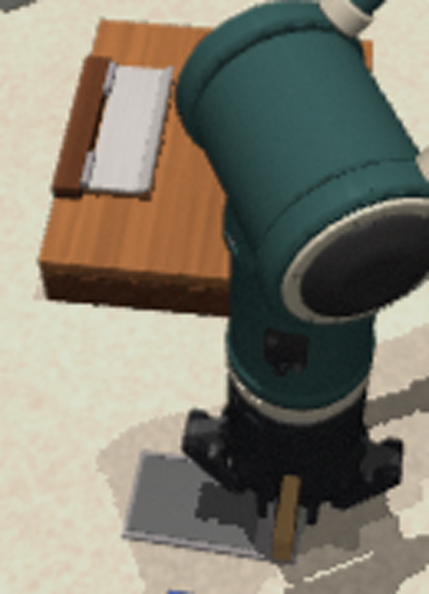

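Call:
step_arm(
  targets=[-0.02,0,0,0,0,0,255,-0.05,0,0,0,0,0,255,-0.09,0,0,0,0,0,255,-0.12,0,0,0,0,0,255,-0.13,-0.02,0,-1,0,0,255,-0.13,-0.06,0.003,-2,0,0,255,-0.13,-0.1,0.005,-3,0,0,255,-0.13,-0.14,0.008,-3,0,0,255,-0.13,-0.18,0.011,-3,0,0,255,-0.13,-0.22,0.011,-3,0,0,255,-0.13,-0.25,0.011,-3,0,0,255,-0.12,-0.264,0.011,-3,0,0,255,-0.1,-0.264,0.011,-3,0,0,255,-0.08,-0.264,0.011,-3,0,0,255,-0.072,-0.264,0.011,-3,0,0,255,-0.072,-0.264,0.011,-3,0,0,255],
)

```text
time: 10.75
tool_pos: [0.4535, 0.0226, 0.0884]
tcp_rot: [-0.041, 1.573, 0.041]
wrist_force: [-0.1, 0.9, -1.7]
width: 0.124
```

```bash
python3 - <<'E'
from h import *
np.set_printoptions(precision=4,suppress=True)
b=cam('side');a=cam('top')
cv2.imwrite('pics/crops5.png',cv2.resize(b['frame'][150:290,190:340],None,fx=4,fy=4,interpolation=cv2.INTER_CUBIC)[:,:,::-1])
cv2.imwrite('pics/cropt5.png',cv2.resize(a['frame'][150:270,180:360],None,fx=4,fy=4,interpolation=cv2.INTER_CUBIC)[:,:,::-1])
s=bot.read_state(); print(s['tool_pos'],s['tcp_rot'],s['wrist_force'],s['torque'],s['width']*85)
E
```

```text
[0.4549 0.0225 0.0897] [-0.041   1.5697  0.041 ] [-0.2102  0.1146 -2.2388] [0.0325 0.0475 0.062 ] 10.70147180223657
```

View pics/crops5.png

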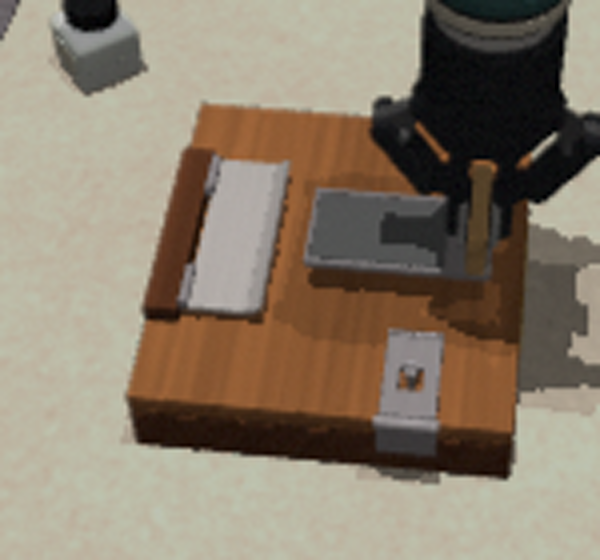

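View pics/cropt5.png

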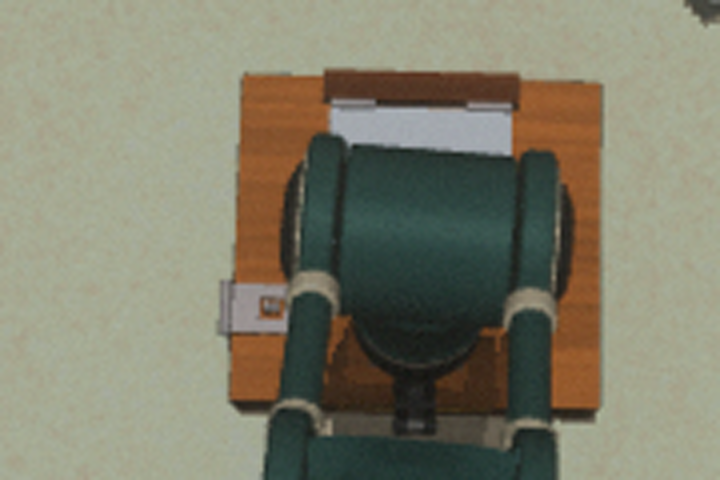

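The hasp lies flat with the staple through its slot at (410,377) in the side crop. The plate hovers over the lid ahead of the flap, so now I check its pose.

```bash
cat > chk.py <<'E'
from h import *
np.set_printoptions(precision=4,suppress=True)
b=cam('side')
P=cloud(b);hsv=cv2.cvtColor(b['frame'],cv2.COLOR_RGB2HSV)
C=np.array([.5345,.025,0]);y=np.radians(3.0);Rz=R.from_euler('z',y).as_matrix()
L=(P-C)@Rz
u,v=np.meshgrid(np.arange(560),np.arange(420))
base=(abs(L[...,1])<.1)&(L[...,2]>.045)&(L[...,2]<.09)&(hsv[...,1]<60)&(hsv[...,2]>60)
for n,m in (('sheet',base&(L[...,0]>-.1)&(L[...,0]<.036)&(abs(L[...,1])<.04)),('flap',base&(L[...,0]>.036)&(L[...,0]<.09))):
    m=cv2.morphologyEx(m.astype(np.uint8),cv2.MORPH_OPEN,np.ones((2,2)))
    k,l,st,ce=cv2.connectedComponentsWithStats(m); i=1+np.argmax(st[1:,4]); q=L[l==i]
    A=np.c_[q[:,:2],np.ones(len(q))]; co=np.linalg.lstsq(A,q[:,2],rcond=None)[0]
    print(n,st[i],'x',np.percentile(q[:,0],[1,99]),'y',np.percentile(q[:,1],[1,99]),'zmean',q[:,2].mean(),'slope x,y',co[:2],'z at x .02/.06',co[2]+co[0]*.02,co[2]+co[0]*.06)
    print('   rect',cv2.minAreaRect(q[:,:2].astype(np.float32)))
s=bot.read_state(); print(s['tool_pos'],s['tcp_rot'],s['wrist_force'],s['torque'],s['width']*85,s['time'])
cv2.imwrite('pics/c_%d.png'%(s['time']*100),cv2.resize(b['frame'][180:260,220:330],None,fx=6,fy=6,interpolation=cv2.INTER_CUBIC)[:,:,::-1]); print('c_%d'%(s['time']*100))
E
python3 chk.py
```

```text
sheet [267 198  40  22 534] x [-0.0743  0.0163] y [-0.0267  0.0308] zmean 0.0776702934934238 slope x,y [0.0385 0.9938] z at x .02/.06 0.07041918221093266 0.07195976935426375
   rect ((-0.07467454671859741, 0.29558274149894714), (0.09041348099708557, 0.6625730991363525), 9.33375358581543)
flap [236 190  27  40 740] x [0.0394 0.0853] y [-0.0555  0.0595] zmean 0.060224169994811026 slope x,y [-0.4775  0.3115] z at x .02/.06 0.07761726967628729 0.05851581829026059
   rect ((0.010813426226377487, 0.2877116799354553), (0.06554873287677765, 0.7068563103675842), 10.160871505737305)
[0.4551 0.0225 0.09  ] [-0.0409  1.569   0.041 ] [ 0.525  -0.6392 -2.1859] [ 0.0383  0.1041 -0.0279] 10.597882020161318 10.9
c_1090
```

```bash
sed -i "s/q=L\[l==i\]/q=L[(l==i)\&m0]/; s/    m=cv2.morph/    m0=m;m=cv2.morph/" chk.py; python3 chk.py
```

```text
sheet [266 198  36  22 525] x [-0.0593  0.0166] y [-0.0271  0.03  ] zmean 0.0750480953427861 slope x,y [-0.0007 -0.0149] z at x .02/.06 0.07509284004976897 0.07506297403259321
   rect ((-0.022839464247226715, 8.623115718364716e-05), (0.06043034419417381, 0.0803992748260498), 89.69979858398438)
flap [236 190  27  40 741] x [0.0401 0.0854] y [-0.0556  0.0599] zmean 0.060132560497571375 slope x,y [-0.044 -0.004] z at x .02/.06 0.06201641397489419 0.060257480915879846
   rect ((0.06277399510145187, 0.001864466816186905), (0.11802960932254791, 0.04661569744348526), 89.72045135498047)
[0.4552 0.0224 0.0901] [-0.0409  1.5688  0.0409] [ 0.3482 -0.0031 -3.081 ] [-0.047   0.0685 -0.025 ] 11.021830190962087 10.95
c_1095
```

View pics/c_1090.png

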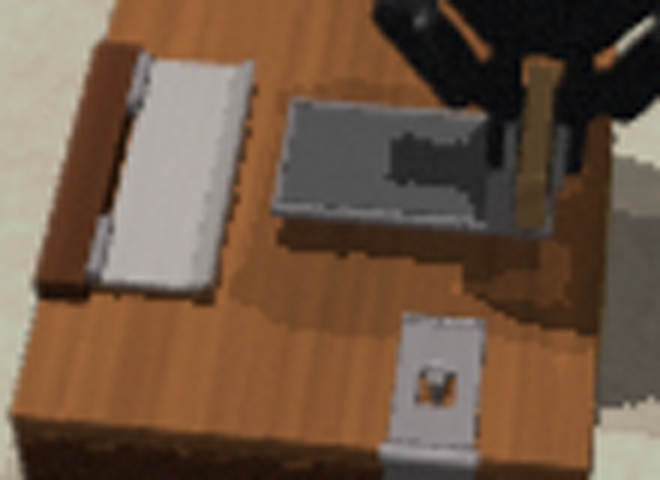

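Plate is level, square and centred to within 2 mm, with its front edge about 22 mm short of the flap. Now I lower it onto the lid.

Call:
step_arm(
  targets=[0.01,0,0,0,0,0,255,0.018,0,0,0,0,0,255,0.021,0,0,0,0,0,255,0.022,0,0,0,0,0,255,0.022,0,0,0,0,0,255],
)

```text
time: 11.58
tool_pos: [0.4538, 0.0222, 0.0688]
tcp_rot: [-0.041, 1.573, 0.041]
wrist_force: [-8.9, -0.6, 15.5]
width: 0.123
```

```bash
python3 chk.py
```

```text
sheet [267 203  40  22 542] x [-0.073  0.015] y [-0.0266  0.0305] zmean 0.0538788727151692 slope x,y [-0.0075 -0.0122] z at x .02/.06 0.05365155123992079 0.05335283320547671
   rect ((-0.029632527381181717, 0.0016526803374290466), (0.09094928950071335, 0.06004517897963524), 0.4932737946510315)
flap [236 190  27  40 737] x [0.0401 0.0854] y [-0.0556  0.06  ] zmean 0.06008595489337905 slope x,y [-0.0426 -0.0034] z at x .02/.06 0.061905784133971006 0.06020118305420231
   rect ((0.06291696429252625, 0.0017469748854637146), (0.11832978576421738, 0.04659079760313034), 89.68110656738281)
[0.4538 0.0222 0.0687] [-0.0406  1.5727  0.0407] [-8.5925 -0.1334 16.173 ] [0.0937 1.2815 0.0225] 10.783589027384 11.625
c_1162
```

Call:
step_arm(
  targets=[-0.001,0,0.003,0,0,0,255,-0.001,0,0.008,0,0,0,255,-0.001,0,0.013,0,0,0,255,-0.001,0,0.018,0,0,0,255,-0.001,0,0.023,0,0,0,255,-0.001,0,0.028,0,0,0,255,-0.001,0,0.033,0,0,0,255,-0.001,0,0.035,0,0,0,255],
)

```text
time: 12.62
tool_pos: [0.4893, 0.024, 0.0688]
tcp_rot: [-0.041, 1.572, 0.041]
wrist_force: [-6.7, 0.2, 8.9]
width: 0.127
```

```bash
python3 chk.py
```

```text
sheet [260 203  31  21 377] x [-0.0366  0.0327] y [-0.027   0.0307] zmean 0.05403972413207773 slope x,y [ 0.0066 -0.0067] z at x .02/.06 0.05416051093060413 0.0544249351518748
   rect ((-0.0027251802384853363, 0.0016151536256074905), (0.07280872762203217, 0.05907861143350601), 0.5990949869155884)
flap [236 190  27  40 762] x [0.0379 0.0854] y [-0.0551  0.0593] zmean 0.059924880447078555 slope x,y [-0.0077 -0.0043] z at x .02/.06 0.060267620086424556 0.05995839707300467
   rect ((0.0612003430724144, 0.0014843344688415527), (0.049830030649900436, 0.11753617227077484), 0.29886457324028015)
[0.4896 0.0241 0.0688] [-0.0407  1.5713  0.0407] [-4.3227 -0.4407  7.3948] [ 0.0562  0.6059 -0.0062] 10.822373964163228 12.675
c_1267
```

```bash
cp $(ls -t pics/c_*|head -1) pics/last1.png
```

```text
(no output)
```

View pics/last1.png

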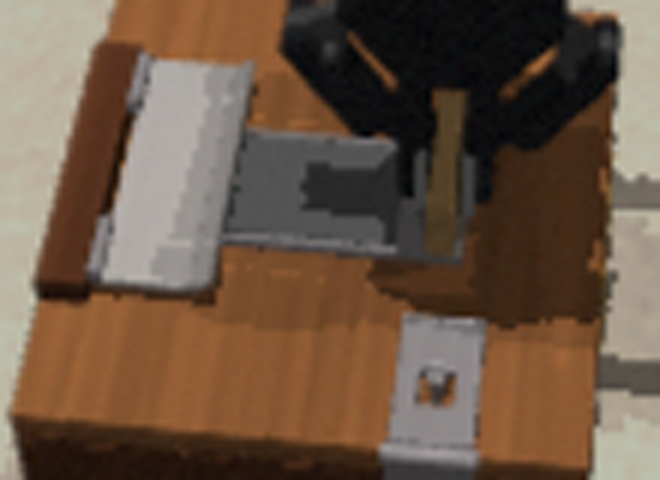

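The front edge has gone under the flap at (240,190), and the flap is still down.

Call:
step_arm(
  targets=[0,0,0.004,0,0,0,255,0,0,0.009,0,0,0,255,0,0,0.014,0,0,0,255,0,0,0.019,0,0,0,255,0,0,0.024,0,0,0,255,0,0,0.027,0,0,0,255,0,0,0.029,0,0,0,255,0,0,0.031,0,0,0,255,0,0,0.031,0,0,0,255],
)

```text
time: 13.8
tool_pos: [0.5205, 0.0257, 0.0688]
tcp_rot: [-0.041, 1.571, 0.041]
wrist_force: [-3.4, 0.9, 6.8]
width: 0.127
```

```bash
python3 chk.py
```

```text
sheet [260 212  19  11 113] x [-0.0066  0.0324] y [0.0085 0.0304] zmean 0.05378643747889239 slope x,y [-0.0095 -0.0978] z at x .02/.06 0.05587668225493159 0.05549469126514087
   rect ((0.01272357627749443, 0.02065199241042137), (0.04141266644001007, 0.020106671378016472), 10.043254852294922)
flap [235 190  28  40 725] x [0.0385 0.0854] y [-0.0553  0.0594] zmean 0.05996160994223848 slope x,y [-0.0063  0.003 ] z at x .02/.06 0.06020502436653152 0.05995434935184308
   rect ((0.06167232245206833, 0.0014589391648769379), (0.11910507082939148, 0.049315452575683594), 89.64690399169922)
[0.5206 0.0257 0.0688] [-0.0405  1.5707  0.0407] [-3.1609 -0.1409  7.0059] [0.0258 0.5543 0.0392] 10.285514370884842 13.85
c_1385
```

Call:
step_arm(
  targets=[0,0,0.0015,0,0,0,255,0,0,0.003,0,0,0,255,0,0,0.0035,0,0,0,255,0,0,0.0035,0,0,0,255],
)

```text
time: 14.35
tool_pos: [0.5231, 0.0258, 0.0688]
tcp_rot: [-0.041, 1.573, 0.041]
wrist_force: [-5.9, -0.8, 8.9]
width: 0.124
```

Call:
step_arm(
  targets=[0,0,0.001,0,0,0,255,0,0,0.002,0,0,0,255,0,0,0.002,0,0,0,255],
)

```text
time: 14.72
tool_pos: [0.5231, 0.0258, 0.0688]
tcp_rot: [-0.041, 1.577, 0.041]
wrist_force: [-12.9, -1.2, 15.0]
width: 0.128
```

Call:
step_arm(
  targets=[0.001,0,-0.001,0,0,0,255,0.001,0,-0.001,0,0,0,255,0.001,0,-0.001,0,0,0,255,0.001,0,-0.001,0,0,0,255],
)

```text
time: 15.22
tool_pos: [0.5231, 0.0258, 0.0688]
tcp_rot: [-0.041, 1.575, 0.041]
wrist_force: [-12.0, -0.5, 19.1]
width: 0.125
```

```bash
python3 chk.py; cp $(ls -t pics/c_*|head -1) pics/last2.png; python3 -c "
from h import *
b=cam('wrist','wl');cam('side','sl')"
```

```text
sheet [260 215  13   8  72] x [0.0071 0.0321] y [0.0118 0.0297] zmean 0.0535708254783448 slope x,y [ 0.0203 -0.0396] z at x .02/.06 0.05446229770107358 0.05527461320693472
   rect ((0.018880236893892288, 0.019901707768440247), (0.019522186368703842, 0.02637121081352234), 88.38614654541016)
flap [236 190  27  40 731] x [0.0387 0.0854] y [-0.0542  0.0604] zmean 0.059926399948861724 slope x,y [-0.015   0.0005] z at x .02/.06 0.06056051230403263 0.05996053681051953
   rect ((0.06146172434091568, 0.0018004290759563446), (0.11988220363855362, 0.048916351050138474), 89.91353607177734)
[0.5231 0.0258 0.0688] [-0.0408  1.5748  0.0407] [-12.5485  -1.4104  18.4811] [ 0.0058  1.6342 -0.019 ] 10.508374212605624 15.275
c_1527
```

View pics/last2.png

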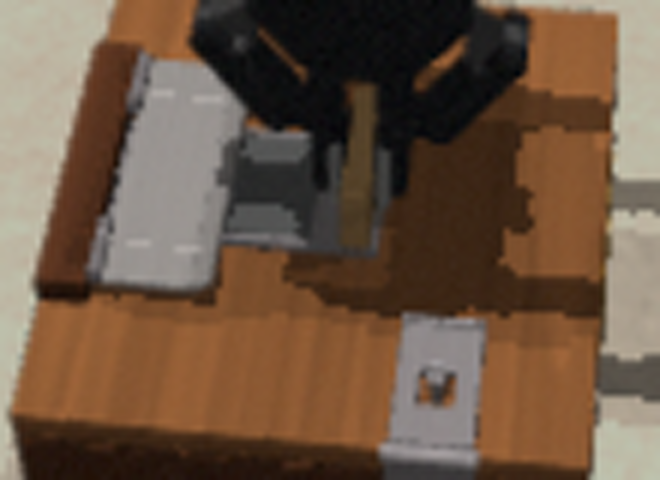

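View pics/sl.png

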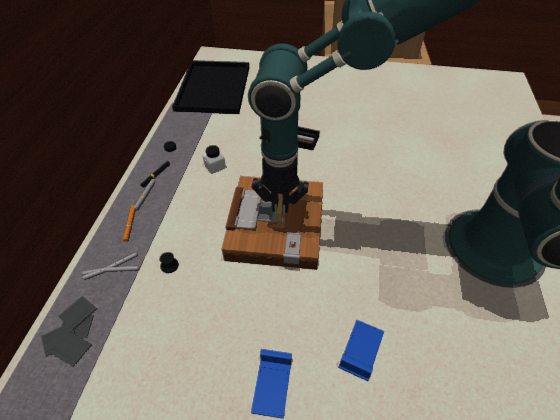

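The front edge is against the batten: forward motion stopped at x = 0.5231 while the force rose, and the computed edge is at about 90 mm. The flap and hasp are both down.

```bash
python3 -c "
from h import *
print(bot.finish_job()); s=bot.read_state(); print(s['time'],s['tool_pos'],s['wrist_force'],s['width'])"
```

```text
the job is handed in; nothing more can be done
None
the job is handed in; nothing more can be done
```

I swung the hasp flat over the catch, then slid the plate under the flap until it stopped against the batten. I handed the job in at about 15.3 s, still holding the plate and pressing it down.

**Last checks**
- **Hasp:** it looks flat in the last pictures, with the staple through its slot. It had come up against a hard stop at about 21 N when I pressed it down.
- **Front edge:** forward motion stopped at x = 0.5231 m while the force rose. That puts the edge at about 90 mm in the case frame, roughly 47 to 48 mm under the flap.
- **Centring and squareness:** the plate was within about 2 mm of the flap's middle and about 0.5° of square. I measured this just before and during the slide. Once it was fully in, too little of the sheet showed to measure again.
- **Flap:** its height did not change, at about 10 mm above the lid.
- **Force and grip:** the wrist read about 18 N upwards and 12 N back from the batten, with the bar gripped at 80 N.
- **Bystanders:** the pen tray, ink bottle, loupe and blue look-alikes were not touched.

**Disagreement:** the last fitted slope of the sheet was 0.02 to 0.04 rad, and the flatness limit is 0.03. It came from only 72 visible pixels, so I treated it as noise. The measured tool pitch (about 0.004 rad) and the earlier slopes along the plate (under 0.01 rad) both say the plate is flat.

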